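Clamp the heat sink in the screw clamp

ROBOT

A 6-joint arm with a two-finger parallel gripper is mounted at the origin on the work surface. World frame = base frame: x ahead of the robot, y to its left, z up, the work surface at z = 0. Lengths are in m, angles in degrees, forces in N, time in s.
With the tool pointing down it reaches from about 0.3 to 0.75 m from the base axis. Payload 8.5 kg.
Tool frame: the origin (TCP) lies at the very end of the fingers, on their centre line; the grasp point (between the pads) lies 19 mm behind it; z points along the fingers, y is the line along which they close (so a half turn about z gives the same grasp; the last joint's range is limited). The gripper opens to 85 mm and grips with 20 to 120 N. Pads are 22 mm wide; open, the fingers measure 114 mm over their backs; the gripper's body (76 mm by 85 mm) begins 54 mm behind the grasp point. The pads swing forward as they close: fully open they stand 13 mm farther back than shut.
Start: joints at [54.7, 21.807, 74.336, -0, 83.858, -12.336], TCP at [0.215, 0.506, 0.231] pointing down, gripper open.
Joint ranges: [-178.18, 178.18], [-50.72, 133.34], [12.68, 142.11], [-81.47, 261.47], [9.98, 163.14], [-165.26, 165.26]. Speed limits (degrees/s): [136.94, 136.94, 180, 180, 180, 180].

INTERFACE

Orientations are given as a 3x3 rotation matrix whose columns are the frame's x, y, z axes.
In Python, from rig import observe, cams, ticket gives the robot as it stands.
- The arm moves only by the tool move_arm, never from a script. Its arguments are lists of equal length, an entry for each row: "jaw": the finger opening in cm, from 0 to 8.54; "dp": the shift along the tool's x, y, z in cm, a list of three; "turn": the turn, a rotation vector about the tool's x, y, z in rad, a list of three. In form: {"jaw": [jaw, ...], "dp": [[tx, ty, tz], ...], "turn": [[wx, wy, wz], ...]}. A call has 1 to 12 rows; each row shifts and turns the commanded pose from where the row before left it, along the tool's axes as they then stand; what a row does not reach is not made up. A row lasts 1/12 s, in which the tool goes at most 41.7 mm and 7.16 degrees, less where a joint would pass 70% of its speed; a pose out of reach is approached as far as the arm can. A call is refused whole if a number of a shift passes 4.17 or a number of a turn 0.125, either way. A call with a gripper value outside its range is refused whole. The fingers move at their own pace and stop on an object; "force" is the grip in N (left out, the last holds). Time passes only in rows, so rows that do not move let the fingers close. It gives the time, the measured TCP pose, the force, the opening and the grip force at its end, in the units of the state.
- observe(): the state, without advancing time (a new reading comes with each control period).
- cams.get_image(name): name is "side" or "top"; returns (picture, depth): 400x640x3 uint8, red, green, blue; 400x640 float32, m along the optical axis (not along the pixel's ray), 0 where there is no reading.
- cams.calibration(name): a dict with "vertical_fov" (degrees; the focal length in pixels is half the picture's height over the tangent of half this angle, whatever the lens; pixels are square), "cx", "cy" (the principal point, pixels), "k1" (the pictures are not rectified: a ray, as slopes to the right and down, at radius r is drawn at 1 + k1 r^2 times it, then the intrinsics apply), "view" (4x4, takes a point from world to camera coordinates). Camera axes: x right, y up, looking along -z (the intrinsics and any distortion apply to the point x, -y, -z); pixel columns grow to the right and rows downward; lengths in m; the calibration is good to about 2 mm. A picture is of the moment at which its call begins. calibration takes no time and is no camera call.
- ticket.close_job(): hands the job in; it is judged then, once.
Trained networks look in the newest picture that a camera, given by its name, has taken for a name from the list of things; names that differ only in an ending like _2 or _b are one class to them, and where a whole thing is asked for, a point or a joint stands for the part that bears it (a point fixed in the world has none). Each returns a list of dicts, best first, with "p" (0 to 1); they miss things now and then, are a little off and sometimes report something else, mostly with a low value. They report only what shows in the picture. A call takes as long as a camera call.
- cams.spot_in(camera, query): "box" ([centre column, centre row, width, height] as shares, 0 to 1, of the picture: columns of its width, rows of its height, round what is visible of it).
- cams.outline_of(camera, query): "mask" (400x640 bool, what is visible of it) and "box" ([centre column, centre row, width, height] as shares, 0 to 1, of the picture: columns of its width, rows of its height, round what is visible of it).
- cams.mark_of(camera, query): "location" ([column, row] as shares, 0 to 1, of the picture: columns of its width, rows of its height: a listed point, or the origin of a listed thing).
The state is a dict: "time_s": time; "q": joint angles; "qvel": joint speeds; "joint_efforts": joint torques, N m; "position": TCP position; "tool_rot": TCP orientation; "ft_force": force on the tool from outside, world axes, zero at the start; "wrist_torque": the same for the moment, N m; "grip_width": finger opening in m; "gripper_force": force on a finger pad.
Only numpy, scipy, OpenCV 4.12 (cv2) and the standard library are available. Lean on these libraries where they do the work, as an engineer would, in place of code of your own. Each camera call takes 0.05 s, during which the arm holds its last target. There are 200 camera calls.

TASK

Lay the aluminium heat sink on the bed of the blue screw clamp, between its side rails, slide it in under the pad until its end rests against the column, and then wind the red-handled crank clockwise until the pad meets it and holds it snug: firmly held, but not overtightened. Let go of the crank and leave the other things on the desk where they are.

Things in the scene. Friction and masses are not known exactly. Their poses are not given: they have to be found in the camera images.
- clamp: blue screw clamp fixed to the desk. Origin on the desk straight below the vertical screw; x from the open loading end towards the column, z up. Flat bed 90 mm wide, top 18 mm above the desk, from x = -180 to +70 mm. On it two steel rails, 6 mm high, 8 mm thick, leave a channel 56 mm wide centred on the x axis, from x = -180 to +25 mm.
- stop (a point): foot of the column's upright face, the end stop, at bed height: clamp x = +25 mm, y = 0. The column is 40 mm thick; from it an overhead arm (104 to 138 mm above the desk) reaches out over the bed to clamp x = -28 mm and carries the screw.
- screw_top (a point): point on the screw axis 168 mm above the desk, top of the crank's hub. The sprung, rubber-faced pad under the screw, 30 mm across, starts 5 to 17 mm above a heat sink on the bed. One clockwise turn (seen from above) lowers it 24 mm. Where it meets the work differs each time and must be felt. Once it bears, its force grows about 45 N per radian. The screw stays where it is left.
- crank_grip (a point): centre of the crank's red upright handle, 18 mm across, 165 to 215 mm above the desk, 45 mm from the screw axis; it spins on its own pin, so it can be held fast and carried round. Pushing it round takes about 5 N while the pad is free, and 0.085 N more per newton on the pad. Snug is 20 to 60 N on the pad (1.7 to 5 N more at the handle than free running); 80 N is overtightened.
- heatsink_center (a point): centre (half-way up) of the finned aluminium heat sink, 110 mm long along its x, 50 mm wide along y, 36 mm high, about 0.3 kg; loose, lying flat on the desk at the start, fins up. Either end may go to the column; when it is home its centre is 30 mm before the screw axis (clamp x = -30 mm).
- dish: white ceramic dish, 110 mm across, 35 mm high, origin under its centre; leave alone
- screwdriver: screwdriver lying on the desk; leave alone
- screw_jar: glass screw jar, 60 mm across, 70 mm high, origin under its centre; leave alone
- solder_spool: orange spool, 56 mm across, 40 mm high, origin under its centre; leave alone
- radio_red: red handheld radio, 58 x 34 x 110 mm with a 70 mm aerial, standing in the tiered wooden rack at the right side; origin under its centre; leave alone
- radio_black: black handheld radio, 58 x 34 x 110 mm with a 70 mm aerial, standing in the tiered wooden rack at the right side; origin under its centre; leave alone
- radio_grey: grey handheld radio, 58 x 34 x 110 mm with a 70 mm aerial, standing in the tiered wooden rack at the right side; origin under its centre; leave alone

How it is judged:
By the outcome, as a careful person would: the job done as asked, in the order asked, and still so for the second after the job is handed in, with the robot touching nothing.
It also fails if it takes over 72 s, if anything falls off the work surface, if the arm or the gripper's body presses on something with over 40 N, if the wrist force passes 120 N, or if a joint passes its speed limit or range.

## Working session

There is one attempt and no reset: what is moved stays moved. The work goes in short steps, Python scripts to look and compute and a tool call to move; the robot and the scene stay as the last step left them, time stands still between calls to the robot, and variables do not carry over. Pictures are saved under pics/ and viewed, at most 10 in all, crops included, and the job is handed in when it is done.

Besides the shell and the picture viewer there is one more tool, called after "Call:" in YAML: its name, and indented under it one key for each argument. move_arm: Moves the arm, as the interface text tells. Its arguments: {"type":"object","properties":{"jaw":{"type":"array","items":{"type":"number"}},"dp":{"type":"array","items":{"type":"array","items":{"type":"number"}}},"turn":{"type":"array","items":{"type":"array","items":{"type":"number"}}},"force":{"type":"number"}},"required":["jaw","dp","turn"]}

```bash
ls; mkdir -p pics; cat > h.py <<'E'
import numpy as np, cv2
from rig import observe, cams, ticket
def ray(cam,u,v):
    c=cams.calibration(cam); f=200/np.tan(np.radians(c["vertical_fov"])/2)
    d=np.array([(u-c["cx"])/f,(v-c["cy"])/f]); s=d.copy()
    for _ in range(20): s=d/(1+c["k1"]*(s@s))
    V=np.array(c["view"]); R=V[:3,:3]; o=-R.T@V[:3,3]
    return o, R.T@np.array([s[0],-s[1],-1.0])
def at_z(cam,u,v,z):
    o,d=ray(cam,u,v); return o+d*(z-o[2])/d[2]
def at_d(cam,u,v,dep):
    o,d=ray(cam,u,v); return o+d*dep
def pix(cam,p):
    c=cams.calibration(cam); f=200/np.tan(np.radians(c["vertical_fov"])/2)
    V=np.array(c["view"]); q=V[:3,:3]@p+V[:3,3]; s=np.array([q[0],-q[1]])/-q[2]
    s=s*(1+c["k1"]*(s@s)); return s*f+[c["cx"],c["cy"]]
E
python3 - <<'E'
from h import *
for n in("side","top"):
    im,d=cams.get_image(n); cv2.imwrite(f"pics/{n}0.png",im[:,:,::-1]); np.save(f"{n}0.npy",d)
    print(n,cams.calibration(n))
    for q in("clamp","stop","screw_top","crank_grip","heatsink_center"):
        for r in cams.mark_of(n,q)[:2]:
            u,v=np.array(r["location"])*[640,400]; dd=d[int(min(v,399)),int(min(u,639))]
            z={"clamp":0,"stop":.018,"screw_top":.168,"crank_grip":.19,"heatsink_center":.018}[q]
            print(q,round(r["p"],2),(round(u,1),round(v,1)),at_z(n,u,v,z).round(3),at_d(n,u,v,dd).round(3))
print(observe())
E
```

```text
pics
side {'vertical_fov': 47.796410500910554, 'cx': 330.3661614618383, 'cy': 205.52665342916794, 'k1': -0.02443811152603083, 'view': array([[ 0.32532598, -0.94549772,  0.01403796, -0.28898229],
       [ 0.64600261,  0.23306813,  0.72688368, -0.41930076],
       [-0.69053866, -0.22740559,  0.68661711, -0.83635474],
       [ 0.        ,  0.        ,  0.        ,  1.        ]])}
clamp 0.8 (np.float64(348.4), np.float64(220.8)) [ 0.634 -0.14   0.   ] [ 0.619 -0.144  0.016]
stop 0.57 (np.float64(353.5), np.float64(216.8)) [ 0.636 -0.153  0.018] [ 0.64  -0.152  0.015]
screw_top 0.71 (np.float64(352.5), np.float64(176.8)) [ 0.623 -0.147  0.168] [ 0.625 -0.146  0.167]
screw_top 0.42 (np.float64(365.4), np.float64(163.1)) [ 0.687 -0.162  0.168] [ 0.648 -0.171  0.199]
crank_grip 0.67 (np.float64(364.9), np.float64(163.1)) [ 0.659 -0.167  0.19 ] [ 0.652 -0.169  0.195]
heatsink_center 0.55 (np.float64(181.7), np.float64(217.2)) [0.477 0.284 0.018] [0.461 0.269 0.038]
heatsink_center 0.28 (np.float64(300.7), np.float64(174.3)) [0.756 0.049 0.018] [0.764 0.053 0.011]
top {'vertical_fov': 56.25431
[... 942 characters left out ...]
8566455e+01, -1.23350526e+01]), 'qvel': array([ 0.01679934,  0.06442737, -0.08603358, -0.02464826, -0.00412292,
       -0.08610541]), 'joint_efforts': array([-1.50302858e-03, -4.48161471e+01, -2.31395942e+01, -3.03021870e-04,
        6.08051905e-04, -1.92232943e-05]), 'position': array([0.21457201, 0.50638881, 0.23132723]), 'tool_rot': array([[-9.20752517e-01,  3.90147153e-01,  4.02809737e-05],
       [ 3.90147153e-01,  9.20752518e-01, -7.64337215e-06],
       [-4.00708478e-05,  8.67785305e-06, -9.99999999e-01]]), 'ft_force': array([ 0.76638295, -0.27182819, -0.40333243]), 'wrist_torque': array([ 0.0019284 , -0.03195195,  0.02882486]), 'gripper_force': 0.0, 'grip_width': 0.08535562268993972}
```

View pics/side0.png

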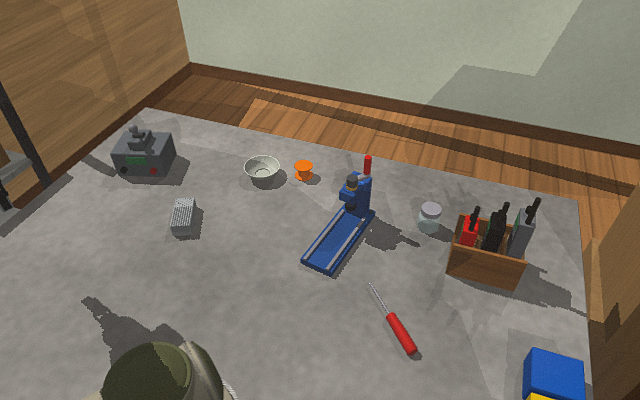

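View pics/top0.png

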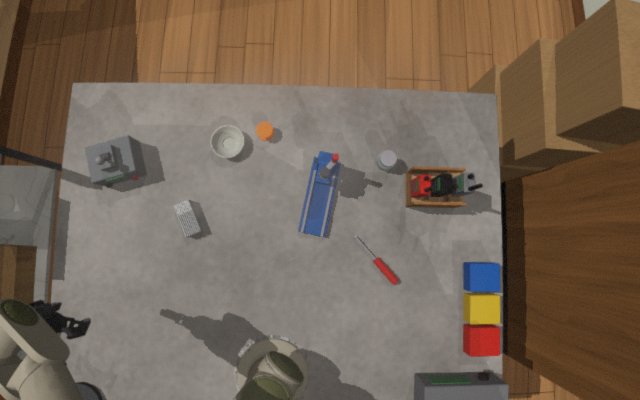

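The side view shows the heat sink at (184,217), the clamp bed from (320,260) to (365,210), and the crank's red handle at (367,163). The top view shows the heat sink at (187,219), the clamp from (314,235) to (326,153), and the red handle at (335,158). Next I fit the poses from the depth data.

```bash
cat > fit.py <<'E'
from h import *
def cloud(n,mask,d):
    vs,us=np.nonzero(mask&(d>0)); return np.array([at_d(n,u,v,d[v,u]) for u,v in zip(us,vs)])
def rect(P):
    (c,s,a)=cv2.minAreaRect(P[:,:2].astype(np.float32)); return np.round(c,4),np.round(s,4),round(a,2)
E
python3 - <<'E'
from fit import *
for n in("top","side"):
    im,d=cams.get_image(n)
    r=cams.outline_of(n,"heatsink_center"); m=r[0]["mask"]
    P=cloud(n,m,d); T=P[(P[:,2]>.026)&(P[:,2]<.045)]
    print(n,"hs",len(P),np.percentile(P[:,2],[5,50,95]).round(3),rect(T),rect(P))
    r=cams.outline_of(n,"clamp")
    for x in r[:1]:
        P=cloud(n,x["mask"],d); 
        T=P[(P[:,2]>.01)&(P[:,2]<.03)]; print("clamp",x["p"],len(P),rect(T),np.median(T[:,2]))
        # axis via line fit on centre of bed slices
        T=T[(T[:,0]<.57)]; c=T[:,:2].mean(0); w,v=np.linalg.eigh(np.cov((T[:,:2]-c).T)); a=v[:,1]; print("axis yaw",np.degrees(np.arctan2(a[1],a[0])),rect(T))
    for q in("crank_grip",):
        hsv=cv2.cvtColor(im,cv2.COLOR_RGB2HSV)
        r=cams.outline_of(n,q)[0]; mm=r["mask"]&(((hsv[...,0]<8)|(hsv[...,0]>172))&(hsv[...,1]>150))
        P=cloud(n,mm,d); P=P[P[:,2]>.16]; print("grip",r["p"],len(P),P.mean(0).round(4),P.min(0).round(3),P.max(0).round(3))
E
```

```text
top hs 662 [0.007 0.034 0.039] (array([0.4867, 0.2838]), array([0.1121, 0.0532]), 22.89) (array([0.4877, 0.2908]), array([0.1212, 0.0652]), 22.75)
clamp 0.81 2247 (array([ 0.5695, -0.1344]), array([0.0897, 0.2488]), 79.88) 0.018948404829775223
axis yaw 165.7983423400714 (array([ 0.5115, -0.124 ]), array([0.0897, 0.1311]), 79.9)
grip 0.44 24 [ 0.6575 -0.1716  0.2153] [ 0.65  -0.177  0.212] [ 0.665 -0.166  0.218]
side hs 803 [0.004 0.032 0.037] (array([0.4813, 0.2828]), array([0.1121, 0.0515]), 24.82) (array([0.4873, 0.2943]), array([0.133 , 0.0677]), 25.26)Traceback (most recent call last):
  File "<stdin>", line 9, in <module>
  File "fit.py", line 3, in cloud
    vs,us=np.nonzero(mask&(d>0)); return np.array([at_d(n,u,v,d[v,u]) for u,v in zip(us,vs)])
                                                   ~~~~^^^^^^^^^^^^^^
  File "h.py", line 12, in at_d
    o,d=ray(cam,u,v); return o+d*dep
        ~~~^^^^^^^^^
  File "h.py", line 4, in ray
    c=cams.calibration(cam); f=200/np.tan(np.radians(c["vertical_fov"])/2)
ValueError: time passes only in moves, steps and waits
```

Call:
move_arm:
  jaw: [8.5, 8.5, 8.5, 8.5, 8.5, 8.5, 8.5, 8.5, 8.5, 8.5]
  dp:
    - [-3.35, -1.0, 1.2]
    - [-3.35, -1.0, 1.2]
    - [-3.35, -1.0, 1.2]
    - [-3.35, -1.0, 1.2]
    - [-3.35, -1.0, 1.2]
    - [-3.35, -1.0, 1.2]
    - [-3.35, -1.0, 1.2]
    - [-3.35, -1.0, 1.2]
    - [-3.35, -1.0, 1.2]
    - [-3.35, -1.0, 1.2]
  turn:
    - [0, 0, 0]
    - [0, 0, 0]
    - [0, 0, 0]
    - [0, 0, 0]
    - [0, 0, 0]
    - [0, 0, 0]
    - [0, 0, 0]
    - [0, 0, 0]
    - [0, 0, 0]
    - [0, 0, 0]
  force: 40

```text
time_s: 1.78
position: [0.4853, 0.2823, 0.1109]
tool_rot: [[-0.921, 0.39, 0.0], [0.39, 0.921, 0.0], [-0.0, 0.0, -1.0]]
ft_force: [0.5, -0.0, 0.6]
grip_width: 0.085
gripper_force: 0.0
```

Call:
move_arm:
  jaw: [8.5, 8.5, 8.5, 8.5, 8.5, 8.5, 8.5, 8.5]
  dp:
    - [0, 0, 0]
    - [0, 0, 0]
    - [0, 0, 0]
    - [0, 0, 0]
    - [0, 0, 0]
    - [0, 0, 0]
    - [0, 0, 0]
    - [0, 0, 0]
  turn:
    - [0, 0, -0.1164]
    - [0, 0, -0.1164]
    - [0, 0, -0.1164]
    - [0, 0, -0.1164]
    - [0, 0, -0.1164]
    - [0, 0, -0.1164]
    - [0, 0, -0.1164]
    - [0, 0, 0]

```text
time_s: 2.45
position: [0.4841, 0.2836, 0.1113]
tool_rot: [[-0.914, -0.406, 0.0], [-0.406, 0.914, 0.0], [-0.0, -0.0, -1.0]]
ft_force: [-0.0, 0.5, 0.2]
grip_width: 0.085
gripper_force: 0.0
```

Call:
move_arm:
  jaw: [8.5, 8.5, 8.5, 8.5, 5, 4.5, 4.5, 4.5, 4.5, 4.5, 4.5, 4.5]
  dp:
    - [0, 0, 3.0]
    - [0, 0, 3.0]
    - [0, 0, 3.0]
    - [0, 0, 1.1]
    - [0, 0, 0]
    - [0, 0, 0]
    - [0, 0, 0]
    - [0, 0, 0]
    - [0, 0, 0]
    - [0, 0, 0]
    - [0, 0, 0]
    - [0, 0, 0]
  turn:
    - [0, 0, 0]
    - [0, 0, 0]
    - [0, 0, 0]
    - [0, 0, 0]
    - [0, 0, 0]
    - [0, 0, 0]
    - [0, 0, 0]
    - [0, 0, 0]
    - [0, 0, 0]
    - [0, 0, 0]
    - [0, 0, 0]
    - [0, 0, 0]
  force: 50

```text
time_s: 3.45
position: [0.4851, 0.2841, 0.0123]
tool_rot: [[-0.916, -0.402, 0.004], [-0.402, 0.916, 0.001], [-0.004, -0.0, -1.0]]
ft_force: [-0.5, 0.7, 7.0]
grip_width: 0.0492
gripper_force: 53.6
```

Call:
move_arm:
  jaw: [4.5, 4.5, 4.5, 4.5, 4.5, 4.5, 4.5, 4.5, 4.5, 4.5]
  dp:
    - [0, 0, -1.0]
    - [0, 0, -2.5]
    - [0, 0, -2.5]
    - [0, 0, -2.5]
    - [0, 0, -1.0]
    - [0, 0, 0]
    - [0, 0, 0]
    - [0, 0, 0]
    - [0, 0, 0]
    - [0, 0, 0]
  turn:
    - [0, 0, 0]
    - [0, 0, 0]
    - [0, 0, 0]
    - [0, 0, 0]
    - [0, 0, 0]
    - [0, 0, 0]
    - [0, 0, 0]
    - [0, 0, 0]
    - [0, 0, 0]
    - [0, 0, 0]

```text
time_s: 4.28
position: [0.4836, 0.2834, 0.1041]
tool_rot: [[-0.916, -0.402, -0.002], [-0.402, 0.916, -0.001], [0.002, 0.0, -1.0]]
ft_force: [0.0, 0.2, -3.9]
grip_width: 0.0491
gripper_force: 53.1
```

Call:
move_arm:
  jaw: [4.5, 4.5, 4.5, 4.5, 4.5, 4.5, 4.5, 4.5, 4.5, 4.5, 4.5, 4.5]
  dp:
    - [1.1, -3.24, 0]
    - [1.1, -3.24, 0]
    - [1.1, -3.24, 0]
    - [1.1, -3.24, 0]
    - [1.1, -3.24, 0]
    - [1.1, -3.24, 0]
    - [1.1, -3.24, 0]
    - [1.1, -3.24, 0]
    - [1.1, -3.24, 0]
    - [1.1, -3.24, 0]
    - [1.1, -3.24, 0]
    - [1.1, -3.24, 0]
  turn:
    - [0, 0, 0]
    - [0, 0, 0]
    - [0, 0, 0]
    - [0, 0, 0]
    - [0, 0, 0]
    - [0, 0, 0]
    - [0, 0, 0]
    - [0, 0, 0]
    - [0, 0, 0]
    - [0, 0, 0]
    - [0, 0, 0]
    - [0, 0, 0]

```text
time_s: 5.28
position: [0.5193, -0.1271, 0.1047]
tool_rot: [[-0.916, -0.402, -0.001], [-0.402, 0.916, 0.001], [0.001, 0.001, -1.0]]
ft_force: [0.7, 0.8, -4.1]
grip_width: 0.0491
gripper_force: 53.3
```

Call:
move_arm:
  jaw: [4.5, 4.5, 4.5, 4.5, 4.5, 4.5, 4.5, 4.5, 4.5]
  dp:
    - [0, 0, 0]
    - [0, 0, 0]
    - [0, 0, 0]
    - [0, 0, 0]
    - [0, 0, 0]
    - [0, 0, 0]
    - [0, 0, 0]
    - [0, 0, 0]
    - [0, 0, 0]
  turn:
    - [0, 0, 0.099]
    - [0, 0, 0.099]
    - [0, 0, 0.099]
    - [0, 0, 0.099]
    - [0, 0, 0.099]
    - [0, 0, 0.099]
    - [0, 0, 0]
    - [0, 0, 0]
    - [0, 0, 0]

```text
time_s: 6.03
position: [0.5195, -0.1254, 0.105]
tool_rot: [[-0.984, 0.176, -0.001], [0.176, 0.984, 0.0], [0.001, 0.0, -1.0]]
ft_force: [0.4, 0.1, -3.5]
grip_width: 0.0489
gripper_force: 53.5
```

```bash
sed -i 's/^def ray/import functools\n@functools.lru_cache\ndef _c(n): return cams.calibration(n)\ndef ray/; s/c=cams.calibration(cam)/c=_c(cam)/' h.py
python3 - <<'E'
from fit import *
th=np.radians(-10.1); ex=np.array([np.cos(th),np.sin(th)]); ey=np.array([-ex[1],ex[0]]); O=np.array([.6236,-.144])
for n in("top","side"):
    im,d=cams.get_image(n); cv2.imwrite(f"pics/{n}1.png",cv2.resize(im[130:290,220:460,::-1],None,fx=3,fy=3,interpolation=cv2.INTER_CUBIC))
    try:
        m=cams.outline_of(n,"heatsink_center")[0]["mask"]; P=cloud(n,m,d); print(n,"hs",len(P),np.percentile(P[:,2],[5,50,95]).round(3),rect(P))
        T=P[P[:,2]>.11]; print("top part",len(T),rect(T))
    except Exception as e: print(e)
    for x in cams.outline_of(n,"clamp")[:1]:
        P=cloud(n,x["mask"],d); T=P[(P[:,2]>.01)&(P[:,2]<.03)]; print("clamp",rect(T))
        Q=np.c_[(T[:,:2]-O)@ex,(T[:,:2]-O)@ey]
        for lo,hi in((-.18,-.14),(-.14,-.1),(-.1,-.06),(-.06,-.02)):
            k=Q[(Q[:,0]>lo)&(Q[:,0]<hi)]
            if len(k)>10: print(lo,np.percentile(k[:,1],[2,98]).round(4),len(k))
    m=cams.mark_of(n,"screw_top")
    if m:
        u,v=np.array(m[0]["location"])*[640,400]; print("screw",at_z(n,u,v,.168))
s=observe(); print(s["position"],s["tool_rot"],s["ft_force"])
E
```

```text
list index out of range
clamp (array([ 0.5743, -0.1355]), array([0.09  , 0.2399]), 79.66)
-0.18 [-0.0368  0.0432] 63
-0.14 [0.0279 0.0449] 33
screw [ 0.61917902 -0.1446008   0.168     ]
side hs 459 [0.089 0.128 0.184] (array([ 0.6125, -0.4465]), array([0.0882, 0.0321]), 0.63)
top part 338 (array([ 0.597 , -0.4462]), array([0.0567, 0.0314]), 1.63)
clamp (array([ 0.5643, -0.1359]), array([0.0914, 0.2489]), 79.84)
-0.18 [-0.0458  0.0408] 470
-0.14 [-0.0462  0.0403] 412
-0.1 [-0.0464  0.0043] 247
-0.06 [-0.0472  0.0045] 223
screw [ 0.62397083 -0.15130952  0.168     ]
[ 0.51954367 -0.12541714  0.1053237 ] [[-9.83912730e-01  1.78649763e-01 -4.02700546e-05]
 [ 1.78649763e-01  9.83912731e-01 -2.73312341e-06]
 [ 3.91339476e-05 -9.88339065e-06 -9.99999999e-01]] [ 0.06439199 -0.25250849 -2.84350301]
```

View pics/side1.png

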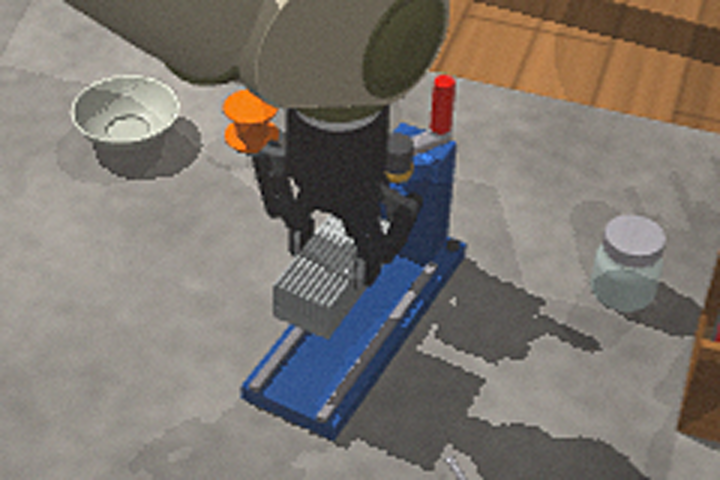

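The heat sink (crop pixel 320,280) is gripped level, above the channel and parallel to the rails. I lower it to just over the rails and check its position across the channel.

Call:
move_arm:
  jaw: [4.5, 4.5, 4.5, 4.5, 4.5]
  dp:
    - [0, -0.12, 2.5]
    - [0, 0, 2.5]
    - [0, 0, 1.3]
    - [0, 0, 0]
    - [0, 0, 0]
  turn:
    - [0, 0, 0]
    - [0, 0, 0]
    - [0, 0, 0]
    - [0, 0, 0]
    - [0, 0, 0]

```text
time_s: 6.85
position: [0.5194, -0.1266, 0.0423]
tool_rot: [[-0.984, 0.179, -0.001], [0.179, 0.984, 0.0], [0.001, 0.0, -1.0]]
ft_force: [-0.4, -0.8, -2.6]
grip_width: 0.0491
gripper_force: 53.4
```

```bash
python3 - <<'E'
from fit import *
im,d=cams.get_image("side")
cv2.imwrite("pics/side2.png",cv2.resize(im[190:290,280:390,::-1],None,fx=6,fy=6,interpolation=cv2.INTER_CUBIC))
s=observe(); print(s["position"],s["ft_force"])
# predicted pixel of heat sink near-end bottom corners & rail inner edges in crop coords
th=np.radians(-10.1); ex=np.array([np.cos(th),np.sin(th)]); ey=np.array([-ex[1],ex[0]]); O=np.array([.6236,-.144])
for x,y,z in((-.16,.028,.024),(-.16,-.028,.024),(-.18,.045,.018),(-.18,-.045,.018)):
    p=np.r_[O+x*ex+y*ey,z]; print(x,y,(pix("side",p)-[280,190])*6)
E
```

```text
[ 0.51984911 -0.12684919  0.04307001] [ 0.3419151   0.48932481 -2.83950609]
-0.16 0.028 [177.39379956 377.58590975]
-0.16 -0.028 [295.02538178 429.53252172]
-0.18 0.045 [117.60789126 403.44363674]
-0.18 -0.045 [307.45417904 488.76514884]
```

View pics/side2.png

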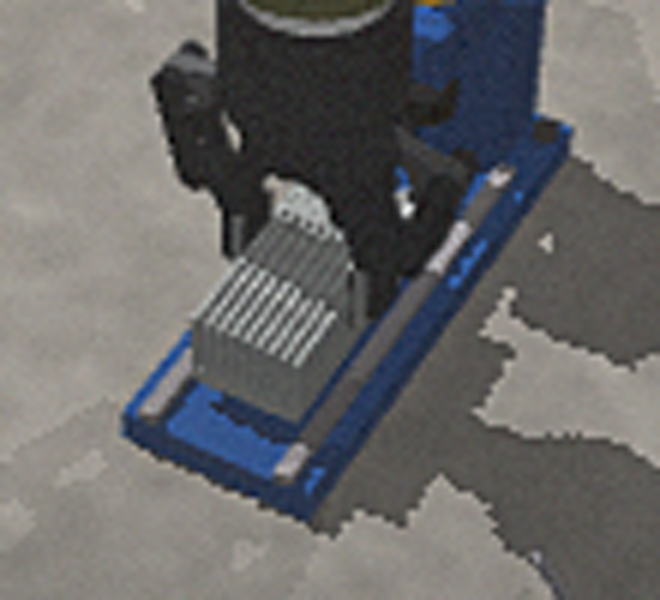

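```bash
python3 - <<'E'
from fit import *
th=np.radians(-10.1); ex=np.array([np.cos(th),np.sin(th)]); ey=np.array([-ex[1],ex[0]]); O=np.array([.6236,-.144])
for nm,u,v,z in(("sinkL",194,376,.031),("sinkR",297,423,.031),("sinkTopL",193,325,.067),("sinkTopR",297,366,.067),("bedL",125,410,.018),("bedR",312,492,.018),("railLin",164,420,.024),("railRin",276,470,.024),("bedRfar",572,130,.018),("railRinfar",487,178,.024)):
    p=at_z("side",u/6+280,v/6+190,z)[:2]-O; print(nm,(p@ex).round(4),(p@ey).round(4))
E
```

```text
sinkL -0.161 0.0193
sinkR -0.1617 -0.0298
sinkTopL -0.1644 0.0172
sinkTopR -0.1625 -0.0297
bedL -0.1815 0.0405
bedR -0.1805 -0.0474
railLin -0.1822 0.021
railRin -0.1821 -0.0316
bedRfar 0.0622 -0.0497
railRinfar 0.0093 -0.0319
```

Call:
move_arm:
  jaw: [4.5, 4.5, 4.5, 4.5, 4.5, 4.5]
  dp:
    - [0, 0.05, 0.3]
    - [0, 0, 0.3]
    - [0, 0, 0.3]
    - [0, 0, 0.2]
    - [0, 0, 0]
    - [0, 0, 0]
  turn:
    - [0, 0, 0]
    - [0, 0, 0]
    - [0, 0, 0]
    - [0, 0, 0]
    - [0, 0, 0]
    - [0, 0, 0]

```text
time_s: 7.4
position: [0.5194, -0.1261, 0.0313]
tool_rot: [[-0.984, 0.179, -0.0], [0.179, 0.984, 0.0], [0.0, 0.0, -1.0]]
ft_force: [0.4, -0.0, -3.1]
grip_width: 0.0488
gripper_force: 53.5
```

Call:
move_arm:
  jaw: [4.5, 4.5, 4.5, 4.5]
  dp:
    - [0, 0, 0.1]
    - [0, 0, 0.1]
    - [0, 0, 0]
    - [0, 0, 0]
  turn:
    - [0, 0, 0]
    - [0, 0, 0]
    - [0, 0, 0]
    - [0, 0, 0]

```text
time_s: 7.73
position: [0.5196, -0.1262, 0.0303]
tool_rot: [[-0.984, 0.179, 0.001], [0.179, 0.984, -0.0], [-0.001, -0.0, -1.0]]
ft_force: [-2.2, 0.1, 7.4]
grip_width: 0.049
gripper_force: 54.7
```

Call:
move_arm:
  jaw: [6, 7, 7, 7, 7, 7, 7, 7, 4, 1, 0, 0]
  dp:
    - [0, 0, 0]
    - [0, 0, 0]
    - [0, 0, 0]
    - [0, 0, -1]
    - [0, 0, -2]
    - [0, 0, -2]
    - [0, 0, -2]
    - [2, 0, 0]
    - [3, 0, 0]
    - [3, 0, 0]
    - [0.7, 0, 0]
    - [0, 0, 0]
  turn:
    - [0, 0, 0]
    - [0, 0, 0]
    - [0, 0, 0]
    - [0, 0, 0]
    - [0, 0, 0]
    - [0, 0, 0]
    - [0, 0, 0]
    - [0, 0, 0]
    - [0, 0, 0]
    - [0, 0, 0]
    - [0, 0, 0]
    - [0, 0, 0]

```text
time_s: 8.73
position: [0.4327, -0.1102, 0.1001]
tool_rot: [[-0.984, 0.179, 0.0], [0.179, 0.984, -0.0], [-0.0, -0.0, -1.0]]
ft_force: [-0.1, 0.8, -0.7]
grip_width: 0.0215
gripper_force: 0.0
```

```bash
python3 - <<'E'
from fit import *
im,d=cams.get_image("side")
cv2.imwrite("pics/side3.png",cv2.resize(im[150:300,260:400,::-1],None,fx=4,fy=4,interpolation=cv2.INTER_CUBIC))
s=observe(); print(s["position"],s["ft_force"],s["grip_width"])
E
```

```text
[ 0.43422873 -0.11082257  0.1001529 ] [-0.26175947 -0.07988568 -0.90777739] 0.014347477648990185
```

View pics/side3.png

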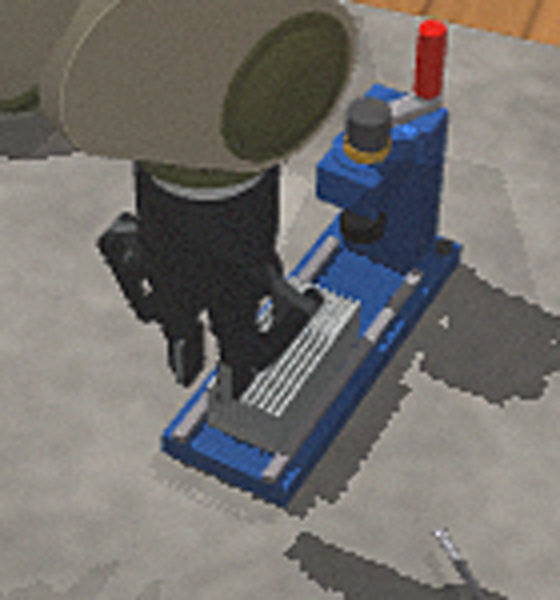

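The heat sink lies between the rails (crop 290,380), with the pad (crop 362,228) still ahead of it. I lower the closed fingers behind it and push.

Call:
move_arm:
  jaw: [0, 0, 0, 0, 0, 0, 0, 0, 0, 0, 0, 0]
  dp:
    - [0, 0, 0]
    - [0, 0, 2.5]
    - [0, 0, 2.5]
    - [0, 0, 1.8]
    - [0, 0, 0]
    - [-1.0, 0, 0]
    - [-1.0, 0, 0]
    - [-1.0, 0, 0]
    - [-1.0, 0, 0]
    - [-1.0, 0, 0]
    - [-1.0, 0, 0]
    - [0, 0, 0]
  turn:
    - [0, 0, 0]
    - [0, 0, 0]
    - [0, 0, 0]
    - [0, 0, 0]
    - [0, 0, 0]
    - [0, 0, 0]
    - [0, 0, 0]
    - [0, 0, 0]
    - [0, 0, 0]
    - [0, 0, 0]
    - [0, 0, 0]
    - [0, 0, 0]

```text
time_s: 9.78
position: [0.4954, -0.1221, 0.0322]
tool_rot: [[-0.984, 0.179, 0.003], [0.179, 0.984, -0.001], [-0.003, -0.001, -1.0]]
ft_force: [0.0, -0.7, 0.0]
grip_width: -0.0002
gripper_force: 0.0
```

Call:
move_arm:
  jaw: [0, 0, 0, 0, 0, 0]
  dp:
    - [-0.7, 0, 0]
    - [-0.7, 0, 0]
    - [-0.7, 0, 0]
    - [-0.4, 0, 0]
    - [-0.2, 0, 0]
    - [0, 0, 0]
  turn:
    - [0, 0, 0]
    - [0, 0, 0]
    - [0, 0, 0]
    - [0, 0, 0]
    - [0, 0, 0]
    - [0, 0, 0]

```text
time_s: 10.28
position: [0.5201, -0.1263, 0.0313]
tool_rot: [[-0.984, 0.179, 0.001], [0.179, 0.984, -0.0], [-0.001, -0.0, -1.0]]
ft_force: [0.5, 1.3, -0.1]
grip_width: 0.0003
gripper_force: 0.0
```

Call:
move_arm:
  jaw: [0, 0, 0, 0]
  dp:
    - [-0.2, 0, 0]
    - [-0.2, 0, 0]
    - [-0.2, 0, 0]
    - [0, 0, 0]
  turn:
    - [0, 0, 0]
    - [0, 0, 0]
    - [0, 0, 0]
    - [0, 0, 0]

```text
time_s: 10.62
position: [0.5258, -0.1273, 0.0313]
tool_rot: [[-0.984, 0.179, 0.001], [0.179, 0.984, -0.0], [-0.001, -0.0, -1.0]]
ft_force: [0.6, -0.0, 0.6]
grip_width: 0.0
gripper_force: 0.2
```

Call:
move_arm:
  jaw: [0, 0, 0]
  dp:
    - [-0.15, 0, 0]
    - [-0.15, 0, 0]
    - [0, 0, 0]
  turn:
    - [0, 0, 0]
    - [0, 0, 0]
    - [0, 0, 0]

```text
time_s: 10.87
position: [0.5267, -0.1274, 0.0312]
tool_rot: [[-0.984, 0.179, -0.004], [0.179, 0.984, 0.001], [0.004, 0.0, -1.0]]
ft_force: [-9.4, 0.6, 6.6]
grip_width: -0.0
gripper_force: 5.0
```

Call:
move_arm:
  jaw: [0, 0, 0]
  dp:
    - [-0.1, 0, 0]
    - [-0.1, 0, 0]
    - [0, 0, 0]
  turn:
    - [0, 0, 0]
    - [0, 0, 0]
    - [0, 0, 0]

```text
time_s: 11.12
position: [0.5267, -0.1274, 0.0313]
tool_rot: [[-0.984, 0.178, -0.009], [0.178, 0.984, 0.002], [0.009, 0.0, -1.0]]
ft_force: [-19.1, 0.4, 12.5]
grip_width: -0.0004
gripper_force: 9.7
```

Call:
move_arm:
  jaw: [0, 0, 0, 0, 0, 0, 0, 0, 0, 0, 0]
  dp:
    - [0.8, 0, 0]
    - [3, 0, -1]
    - [3, 0, -3]
    - [0, 0, -4]
    - [0, 0, -4]
    - [0, 0, -4]
    - [0, 0, -4]
    - [0, 0, -4]
    - [0, 0, 0]
    - [0, 0, 0]
    - [0, 0, 0]
  turn:
    - [0, 0, 0]
    - [0, 0, 0]
    - [0, 0, 0]
    - [0, 0, 0]
    - [0, 0, 0]
    - [0, 0, 0]
    - [0, 0, 0]
    - [0, 0, 0]
    - [0, 0, 0]
    - [0, 0, 0]
    - [0, 0, 0]

```text
time_s: 12.03
position: [0.4638, -0.1159, 0.27]
tool_rot: [[-0.984, 0.179, -0.0], [0.179, 0.984, 0.0], [0.0, 0.0, -1.0]]
ft_force: [0.5, -0.1, -1.2]
grip_width: 0.0004
gripper_force: 0.0
```

```bash
python3 - <<'E'
from fit import *
th=np.radians(-10.1); ex=np.array([np.cos(th),np.sin(th)]); ey=np.array([-ex[1],ex[0]]); O=np.array([.6236,-.144])
for n in("side","top"):
    im,d=cams.get_image(n)
    if n=="side": cv2.imwrite("pics/side4.png",cv2.resize(im[150:300,260:400,::-1],None,fx=4,fy=4,interpolation=cv2.INTER_CUBIC))
    hsv=cv2.cvtColor(im,cv2.COLOR_RGB2HSV)
    m=((hsv[...,0]<8)|(hsv[...,0]>172))&(hsv[...,1]>150)
    vs,us=np.nonzero(m&(d>0)); P=np.array([at_d(n,u,v,d[v,u]) for u,v in zip(us,vs)])
    k=(np.hypot(P[:,0]-O[0],P[:,1]-O[1])<.08)&(P[:,2]>.16); P=P[k]
    if len(P): print(n,"red",len(P),P.mean(0).round(4),P.min(0).round(4),P.max(0).round(4))
    for q,z in(("screw_top",.168),("crank_grip",.19),("heatsink_center",.036)):
        for r in cams.mark_of(n,q)[:1]:
            u,v=np.array(r["location"])*[640,400]; p=at_z(n,u,v,z); print(n,q,round(r["p"],2),p.round(4),((p[:2]-O)@ex).round(4),((p[:2]-O)@ey).round(4))
    vs,us=np.mgrid[150:300,260:400]; vs=vs.ravel();us=us.ravel()
    P=np.array([at_d(n,u,v,d[v,u]) for u,v in zip(us,vs) if d[v,u]>0]); Q=np.c_[(P[:,:2]-O)@ex,(P[:,:2]-O)@ey,P[:,2]]
    T=Q[(Q[:,2]>.05)&(Q[:,2]<.058)&(abs(Q[:,1])<.03)&(Q[:,0]<-.0)]
    if len(T): print("sinktop",len(T),np.percentile(T[:,0],[1,5]).round(4),np.percentile(T[:,1],[2,98]).round(4))
s=observe(); print(s["position"],s["tool_rot"],s["ft_force"],s["q"])
E
```

```text
side red 120 [ 0.6512 -0.1742  0.194 ] [ 0.6447 -0.182   0.1635] [ 0.6645 -0.1657  0.2164]
side screw_top 0.75 [ 0.6159 -0.1518  0.168 ] -0.0062 -0.009
side crank_grip 0.64 [ 0.6681 -0.171   0.19  ] 0.0485 -0.0187
side heatsink_center 0.81 [ 0.5896 -0.1357  0.036 ] -0.0349 0.0022
sinktop 358 [-0.087  -0.0838] [-0.0285  0.0207]
top red 24 [ 0.6571 -0.1719  0.2151] [ 0.6506 -0.1771  0.2111] [ 0.6651 -0.1661  0.2191]
top screw_top 0.74 [ 0.6636 -0.183   0.168 ] 0.0463 -0.0314
top crank_grip 0.61 [ 0.6605 -0.1781  0.19  ] 0.0423 -0.0271
top heatsink_center 0.64 [ 0.6242 -0.5827  0.036 ] 0.0775 -0.4318
sinktop 104 [-0.0669 -0.0625] [-0.0262  0.0225]
[ 0.46386176 -0.11598076  0.27035823] [[-9.83847786e-01  1.79005517e-01 -7.47571573e-04]
 [ 1.79005243e-01  9.83848030e-01  4.19886297e-04]
 [ 8.10658783e-04  2.79284973e-04 -9.99999632e-01]] [ 0.47421758 -0.03080216 -0.18627252] [-2.82642848e+01  1.29506943e+01  8.07921166e+01  9.08299747e-04
  8.63063072e+01 -1.07952510e+02]
```

View pics/side4.png

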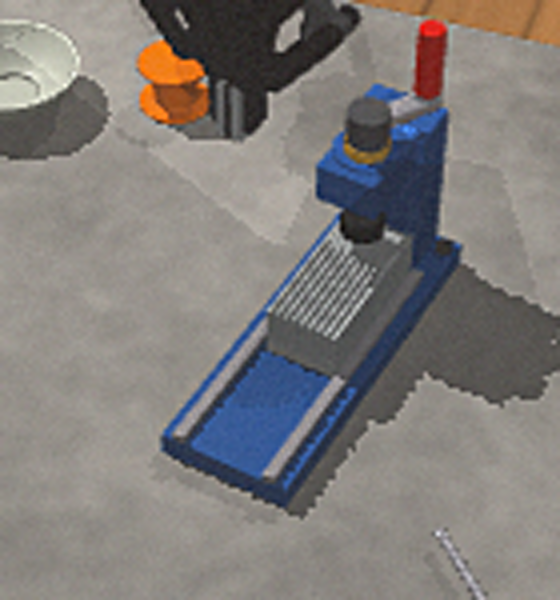

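The heat sink is home against the column (crop 410,250) and under the pad (crop 362,225). Next I go above the red handle, using (0.657, -0.172) from both cameras.

Call:
move_arm:
  jaw: [5, 5, 5, 5, 5, 5, 5, 5]
  dp:
    - [-3.33, -0.34, 0]
    - [-3.33, -0.34, 0]
    - [-3.33, -0.34, 0]
    - [-3.33, -0.34, 0]
    - [-3.33, -0.34, 0]
    - [-3.33, -0.34, 0]
    - [0, 0, 0]
    - [0, 0, 0]
  turn:
    - [0, 0, 0]
    - [0, 0, 0]
    - [0, 0, 0]
    - [0, 0, 0]
    - [0, 0, 0]
    - [0, 0, 0]
    - [0, 0, 0]
    - [0, 0, 0]

```text
time_s: 13.1
position: [0.6576, -0.1722, 0.2686]
tool_rot: [[-0.984, 0.179, -0.002], [0.179, 0.984, 0.001], [0.002, 0.001, -1.0]]
ft_force: [-1.2, 0.2, 0.1]
grip_width: 0.0498
gripper_force: 0.0
```

Call:
move_arm:
  jaw: [5, 5, 5, 5, 5, 5]
  dp:
    - [0, 0, 2.0]
    - [0, 0, 2.0]
    - [0, 0, 2.0]
    - [0, 0, 2.0]
    - [0, 0, 1.2]
    - [0, 0, 0]
  turn:
    - [0, 0, 0]
    - [0, 0, 0]
    - [0, 0, 0]
    - [0, 0, 0]
    - [0, 0, 0]
    - [0, 0, 0]

```text
time_s: 13.6
position: [0.6549, -0.1711, 0.1766]
tool_rot: [[-0.984, 0.179, -0.005], [0.179, 0.984, 0.002], [0.005, 0.001, -1.0]]
ft_force: [-0.8, -0.1, -0.1]
grip_width: 0.0502
gripper_force: 0.0
```

```bash
python3 - <<'E'
from fit import *
im,d=cams.get_image("side")
a=cv2.resize(im[130:230,310:410,::-1],None,fx=4,fy=4,interpolation=cv2.INTER_CUBIC)
im,d=cams.get_image("top")
b=cv2.resize(im[120:220,280:380,::-1],None,fx=4,fy=4,interpolation=cv2.INTER_CUBIC)
cv2.imwrite("pics/both5.png",np.hstack([a,b]))
s=observe(); print(s["position"],s["ft_force"],s["grip_width"])
E
```

```text
[ 0.65632236 -0.17166807  0.17984443] [0.32245599 0.92252471 1.06024257] 0.04966981391449884
```

View pics/both5.png

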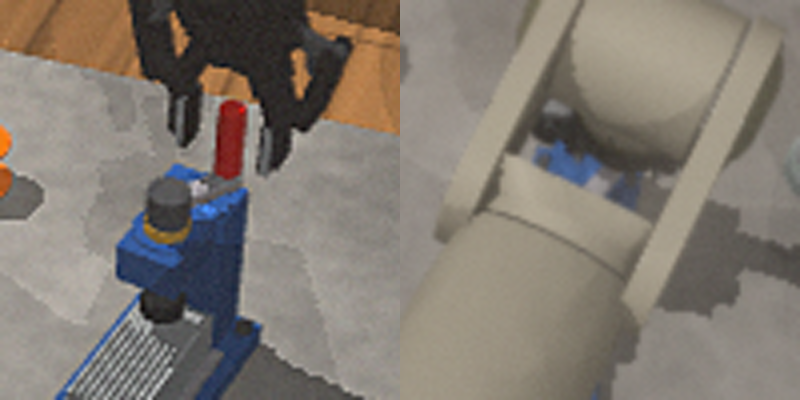

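The left half of the crop shows the handle (230,140) midway between the open fingers (185,120 and 270,150). I close on it.

Call:
move_arm:
  jaw: [3, 2, 1.5, 1.5, 1.5, 1.5, 1.5, 1.5]
  dp:
    - [0, 0, 0]
    - [0, 0, 0]
    - [0, 0, 0]
    - [0, 0, 0]
    - [0, 0, 0]
    - [0, 0, 0]
    - [0, 0, 0]
    - [0, 0, 0]
  turn:
    - [0, 0, 0]
    - [0, 0, 0]
    - [0, 0, 0]
    - [0, 0, 0]
    - [0, 0, 0]
    - [0, 0, 0]
    - [0, 0, 0]
    - [0, 0, 0]
  force: 40

```text
time_s: 14.37
position: [0.6571, -0.172, 0.1801]
tool_rot: [[-0.984, 0.179, 0.002], [0.179, 0.984, -0.001], [-0.002, -0.001, -1.0]]
ft_force: [-1.0, 0.4, 5.1]
grip_width: 0.0169
gripper_force: 38.9
```

```bash
python3 - <<'E'
from h import *
s=observe(); print(s["time_s"],s["position"],s["ft_force"],s["wrist_torque"],s["grip_width"])
print(s["tool_rot"].round(4))
O=np.array([.6232,-.1453]);P=s["position"][:2]; d=P-O; a0=np.arctan2(d[1],d[0]); print(np.hypot(*d),np.degrees(a0))
R=s["tool_rot"][:2,:2]
# circle: keep the handle at present pos, assume radius .045 about centre along this direction
C=P-.045*d/np.hypot(*d); print("C",C)
prev=P
for k in range(1,49):
    a=a0-k*np.radians(7.5); q=C+.045*np.array([np.cos(a),np.sin(a)]); print(k,round(np.degrees(a),1),(R.T@(q-prev)*100).round(2)); prev=q
E
```

```text
14.3667 [ 0.65705187 -0.17202224  0.18007279] [-0.95460682  0.36173142  5.09447278] [-0.00612707  0.20097437 -0.03961129] 0.016928156722835035
[[-9.838e-01  1.790e-01  1.800e-03]
 [ 1.790e-01  9.838e-01 -1.000e-03]
 [-1.900e-03 -6.000e-04 -1.000e+00]]
0.04312803567382994 -38.28711844810751
C [ 0.62173067 -0.14414013]
1 -45.8 [ 0.31 -0.5 ]
2 -53.3 [ 0.37 -0.46]
3 -60.8 [ 0.43 -0.4 ]
4 -68.3 [ 0.48 -0.34]
5 -75.8 [ 0.52 -0.28]
6 -83.3 [ 0.55 -0.21]
7 -90.8 [ 0.57 -0.14]
8 -98.3 [ 0.59 -0.06]
9 -105.8 [0.59 0.02]
10 -113.3 [0.58 0.09]
11 -120.8 [0.56 0.17]
12 -128.3 [0.54 0.24]
13 -135.8 [0.5  0.31]
14 -143.3 [0.46 0.37]
15 -150.8 [0.4  0.43]
16 -158.3 [0.34 0.48]
17 -165.8 [0.28 0.52]
18 -173.3 [0.21 0.55]
19 -180.8 [0.14 0.57]
20 -188.3 [0.06 0.59]
21 -195.8 [-0.02  0.59]
22 -203.3 [-0.09  0.58]
23 -210.8 [-0.17  0.56]
24 -218.3 [-0.24  0.54]
25 -225.8 [-0.31  0.5 ]
26 -233.3 [-0.37  0.46]
27 -240.8 [-0.43  0.4 ]
28 -248.3 [-0.48  0.34]
29 -255.8 [-0.52  0.28]
30 -263.3 [-0.55  0.21]
31 -270.8 [-0.57  0.14]
32 -278.3 [-0.59  0.06]
33 -285.8 [-0.59 -0.02]
34 -293.3 [-0.58 -0.09]
35 -300.8 [-0.56 -0.17]
36 -308.3 [-0.54 -0.24]
37 -315.8 [-0.5  -0.31]
38 -323.3 [-0.46 -0.37]
39 -330.8 [-0.4  -0.43]
40 -338.3 [-0.34 -0.48]
41 -345.8 [-0.28 -0.52]
42 -353.3 [-0.21 -0.55]
43 -360.8 [-0.14 -0.57]
44 -368.3 [-0.06 -0.59]
45 -375.8 [ 0.02 -0.59]
46 -383.3 [ 0.09 -0.58]
47 -390.8 [ 0.17 -0.56]
48 -398.3 [ 0.24 -0.54]
```

Call:
move_arm:
  jaw: [1.5, 1.5, 1.5, 1.5, 1.5]
  dp:
    - [0.31, -0.5, 0]
    - [0.37, -0.46, 0]
    - [0.43, -0.4, 0]
    - [0.48, -0.34, 0]
    - [0, 0, 0]
  turn:
    - [0, 0, 0]
    - [0, 0, 0]
    - [0, 0, 0]
    - [0, 0, 0]
    - [0, 0, 0]

```text
time_s: 14.78
position: [0.6385, -0.1859, 0.1801]
tool_rot: [[-0.984, 0.179, 0.003], [0.179, 0.984, -0.001], [-0.003, 0.0, -1.0]]
ft_force: [1.1, 0.1, 5.8]
grip_width: 0.0167
gripper_force: 39.2
```

```bash
cat > f.py <<'E'
import sys
from h import *
C=np.array([float(sys.argv[1]),float(sys.argv[2])]) if len(sys.argv)>2 else np.array([.6217,-.1441])
s=observe(); P=s["position"][:2]-C; f=s["ft_force"]; a=np.arctan2(P[1],P[0]); r=P/np.hypot(*P); t=np.array([r[1],-r[0]])
print("t",s["time_s"].__round__(2),"pos",s["position"].round(4),"rad",np.hypot(*P).round(4),"ang",np.degrees(a).round(1),"resist",(-f[:2]@t).round(2),"radial",(f[:2]@r).round(2),"fz",f[2].round(1),"tq",s["wrist_torque"].round(2),s["grip_width"].__round__(4))
E
python3 f.py
```

```text
t 14.78 pos [ 0.6385 -0.1859  0.1801] rad 0.0451 ang -68.0 resist 1.02 radial 0.32 fz 5.8 tq [ 0.07 -0.22 -0.02] 0.0167
```

Call:
move_arm:
  jaw: [1.5, 1.5]
  dp:
    - [0.52, -0.28, 0]
    - [0.55, -0.21, 0]
  turn:
    - [0, 0, 0]
    - [0, 0, 0]

```text
time_s: 14.95
position: [0.6281, -0.1887, 0.1801]
tool_rot: [[-0.984, 0.179, 0.005], [0.179, 0.984, -0.001], [-0.005, -0.0, -1.0]]
ft_force: [5.0, 1.0, 6.8]
grip_width: 0.017
gripper_force: 39.5
```

```bash
python3 f.py
```

```text
t 14.95 pos [ 0.6281 -0.1887  0.1801] rad 0.045 ang -81.8 resist 5.06 radial -0.24 fz 6.8 tq [ 0.36 -0.85 -0.04] 0.017
```

Call:
move_arm:
  jaw: [1.5, 1.5]
  dp:
    - [0.57, -0.14, 0]
    - [0.59, -0.06, 0]
  turn:
    - [0, 0, 0]
    - [0, 0, 0]

```text
time_s: 15.12
position: [0.6162, -0.1889, 0.1801]
tool_rot: [[-0.984, 0.179, 0.005], [0.179, 0.984, -0.002], [-0.005, -0.001, -1.0]]
ft_force: [6.2, 1.1, 5.6]
grip_width: 0.0166
gripper_force: 39.5
```

```bash
python3 f.py
```

```text
t 15.12 pos [ 0.6162 -0.1889  0.1801] rad 0.0451 ang -97.0 resist 5.98 radial -1.83 fz 5.6 tq [ 0.1  -0.87  0.02] 0.0166
```

Call:
move_arm:
  jaw: [1.5, 1.5]
  dp:
    - [0.59, 0.02, 0]
    - [0.58, 0.09, 0]
  turn:
    - [0, 0, 0]
    - [0, 0, 0]

```text
time_s: 15.28
position: [0.6049, -0.186, 0.1801]
tool_rot: [[-0.984, 0.179, 0.005], [0.179, 0.984, -0.002], [-0.005, -0.001, -1.0]]
ft_force: [5.1, -0.8, 5.6]
grip_width: 0.017
gripper_force: 39.5
```

```bash
python3 f.py
```

```text
t 15.28 pos [ 0.6049 -0.186   0.1801] rad 0.0451 ang -111.9 resist 5.0 radial -1.15 fz 5.6 tq [-0.09 -0.86 -0.01] 0.017
```

Call:
move_arm:
  jaw: [1.5, 1.5]
  dp:
    - [0.56, 0.17, 0]
    - [0.54, 0.24, 0]
  turn:
    - [0, 0, 0]
    - [0, 0, 0]

```text
time_s: 15.45
position: [0.5947, -0.1803, 0.1801]
tool_rot: [[-0.984, 0.179, 0.004], [0.179, 0.984, -0.003], [-0.005, -0.002, -1.0]]
ft_force: [5.1, -2.6, 5.4]
grip_width: 0.0171
gripper_force: 39.5
```

```bash
python3 f.py
```

```text
t 15.45 pos [ 0.5947 -0.1803  0.1801] rad 0.0452 ang -126.8 resist 5.61 radial -1.0 fz 5.4 tq [-0.34 -0.83 -0.02] 0.0171
```

Call:
move_arm:
  jaw: [1.5, 1.5]
  dp:
    - [0.5, 0.31, 0]
    - [0.46, 0.37, 0]
  turn:
    - [0, 0, 0]
    - [0, 0, 0]

```text
time_s: 15.62
position: [0.5863, -0.1721, 0.1801]
tool_rot: [[-0.984, 0.18, 0.004], [0.18, 0.984, -0.003], [-0.004, -0.003, -1.0]]
ft_force: [3.7, -3.7, 5.7]
grip_width: 0.0169
gripper_force: 39.5
```

```bash
python3 f.py
```

```text
t 15.62 pos [ 0.5863 -0.1721  0.1801] rad 0.0452 ang -141.6 resist 5.2 radial -0.62 fz 5.7 tq [-0.62 -0.64  0.02] 0.0169
```

Call:
move_arm:
  jaw: [1.5, 1.5]
  dp:
    - [0.4, 0.43, 0]
    - [0.34, 0.48, 0]
  turn:
    - [0, 0, 0]
    - [0, 0, 0]

```text
time_s: 15.78
position: [0.5803, -0.1621, 0.1801]
tool_rot: [[-0.984, 0.18, 0.003], [0.18, 0.984, -0.004], [-0.004, -0.003, -1.0]]
ft_force: [1.0, -4.8, 5.9]
grip_width: 0.0172
gripper_force: 39.6
```

```bash
sed -i 's/,s\["grip_width"\].*$/,"M",np.hypot(*s["wrist_torque"][:2]).round(3))/' f.py; python3 f.py
```

```text
t 15.78 pos [ 0.5803 -0.1621  0.1801] rad 0.0451 ang -156.5 resist 4.79 radial 1.01 fz 5.9 tq [-0.86 -0.17  0.04] M 0.877
```

Call:
move_arm:
  jaw: [1.5, 1.5]
  dp:
    - [0.28, 0.52, 0]
    - [0.21, 0.55, 0]
  turn:
    - [0, 0, 0]
    - [0, 0, 0]

```text
time_s: 15.95
position: [0.5771, -0.1507, 0.18]
tool_rot: [[-0.984, 0.18, 0.002], [0.18, 0.984, -0.004], [-0.002, -0.003, -1.0]]
ft_force: [-0.6, -5.0, 7.0]
grip_width: 0.0166
gripper_force: 39.6
```

```bash
python3 f.py
```

```text
t 15.95 pos [ 0.5771 -0.1507  0.18  ] rad 0.0451 ang -171.6 resist 4.88 radial 1.31 fz 7.0 tq [-0.91  0.09  0.  ] M 0.919
```

Call:
move_arm:
  jaw: [1.5, 1.5]
  dp:
    - [0.14, 0.57, 0]
    - [0.06, 0.59, 0]
  turn:
    - [0, 0, 0]
    - [0, 0, 0]

```text
time_s: 16.12
position: [0.5769, -0.1387, 0.18]
tool_rot: [[-0.984, 0.18, 0.001], [0.18, 0.984, -0.004], [-0.002, -0.003, -1.0]]
ft_force: [-2.7, -5.5, 8.1]
grip_width: 0.0169
gripper_force: 39.7
```

```bash
python3 f.py
```

```text
t 16.12 pos [ 0.5769 -0.1387  0.18  ] rad 0.0451 ang 173.1 resist 5.78 radial 1.99 fz 8.1 tq [-0.87  0.33 -0.02] M 0.933
```

Call:
move_arm:
  jaw: [1.5, 1.5]
  dp:
    - [-0.02, 0.59, 0]
    - [-0.09, 0.58, 0]
  turn:
    - [0, 0, 0]
    - [0, 0, 0]

```text
time_s: 16.28
position: [0.5799, -0.1272, 0.18]
tool_rot: [[-0.984, 0.18, 0.0], [0.18, 0.984, -0.003], [-0.001, -0.003, -1.0]]
ft_force: [-2.8, -4.8, 8.6]
grip_width: 0.0167
gripper_force: 39.7
```

```bash
cat >> f.py <<'E'
w=s["wrist_torque"]/.17; print("   resist_from_moment",(-np.array([-w[1],w[0]])@t).round(2))
E
python3 f.py
```

```text
t 16.28 pos [ 0.5799 -0.1272  0.18  ] rad 0.0451 ang 157.9 resist 5.48 radial 0.83 fz 8.6 tq [-0.74  0.57 -0.01] M 0.932
   resist_from_moment 5.29
```

Call:
move_arm:
  jaw: [1.5, 1.5]
  dp:
    - [-0.17, 0.56, 0]
    - [-0.24, 0.54, 0]
  turn:
    - [0, 0, 0]
    - [0, 0, 0]

```text
time_s: 16.45
position: [0.5859, -0.1168, 0.18]
tool_rot: [[-0.984, 0.18, -0.0], [0.18, 0.984, -0.003], [-0.0, -0.003, -1.0]]
ft_force: [-3.9, -3.7, 8.8]
grip_width: 0.017
gripper_force: 39.8
```

```bash
python3 f.py
```

```text
t 16.45 pos [ 0.5859 -0.1168  0.18  ] rad 0.0451 ang 142.7 resist 5.29 radial 0.91 fz 8.8 tq [-0.63  0.67 -0.03] M 0.919
   resist_from_moment 5.33
```

Call:
move_arm:
  jaw: [1.5, 1.5]
  dp:
    - [-0.31, 0.5, 0]
    - [-0.37, 0.46, 0]
  turn:
    - [0, 0, 0]
    - [0, 0, 0]

```text
time_s: 16.62
position: [0.5943, -0.1083, 0.18]
tool_rot: [[-0.984, 0.179, -0.0], [0.179, 0.984, -0.002], [-0.0, -0.002, -1.0]]
ft_force: [-5.0, -2.7, 8.7]
grip_width: 0.0171
gripper_force: 39.8
```

```bash
python3 f.py
```

```text
t 16.62 pos [ 0.5943 -0.1083  0.18  ] rad 0.0451 ang 127.5 resist 5.57 radial 0.89 fz 8.7 tq [-0.59  0.68 -0.01] M 0.9
   resist_from_moment 5.28
```

Call:
move_arm:
  jaw: [1.5, 1.5]
  dp:
    - [-0.43, 0.4, 0]
    - [-0.48, 0.34, 0]
  turn:
    - [0, 0, 0]
    - [0, 0, 0]

```text
time_s: 16.78
position: [0.6045, -0.1024, 0.18]
tool_rot: [[-0.984, 0.179, -0.0], [0.179, 0.984, -0.002], [0.0, -0.002, -1.0]]
ft_force: [-5.2, -2.5, 10.1]
grip_width: 0.017
gripper_force: 39.8
```

```bash
python3 f.py
```

```text
t 16.78 pos [ 0.6045 -0.1024  0.18  ] rad 0.0451 ang 112.4 resist 5.74 radial -0.32 fz 10.1 tq [-0.38  0.76  0.01] M 0.849
   resist_from_moment 4.98
```

Call:
move_arm:
  jaw: [1.5, 1.5]
  dp:
    - [-0.52, 0.28, 0]
    - [-0.55, 0.21, 0]
  turn:
    - [0, 0, 0]
    - [0, 0, 0]

```text
time_s: 16.95
position: [0.6158, -0.0994, 0.18]
tool_rot: [[-0.984, 0.179, -0.001], [0.179, 0.984, -0.001], [0.001, -0.001, -1.0]]
ft_force: [-6.4, -1.4, 8.8]
grip_width: 0.0171
gripper_force: 39.9
```

```bash
python3 f.py
```

```text
t 16.95 pos [ 0.6158 -0.0994  0.18  ] rad 0.0451 ang 97.5 resist 6.53 radial -0.55 fz 8.8 tq [-0.35  0.99 -0.05] M 1.049
   resist_from_moment 6.04
```

Call:
move_arm:
  jaw: [1.5, 1.5]
  dp:
    - [-0.57, 0.14, 0]
    - [-0.59, 0.06, 0]
  turn:
    - [0, 0, 0]
    - [0, 0, 0]

```text
time_s: 17.12
position: [0.6275, -0.0994, 0.1799]
tool_rot: [[-0.984, 0.179, -0.001], [0.179, 0.984, -0.001], [0.001, -0.001, -1.0]]
ft_force: [-6.4, -0.4, 10.2]
grip_width: 0.0169
gripper_force: 39.9
```

```bash
python3 f.py
```

```text
t 17.12 pos [ 0.6275 -0.0994  0.1799] rad 0.0451 ang 82.6 resist 6.3 radial -1.25 fz 10.2 tq [-0.18  1.22  0.06] M 1.231
   resist_from_moment 6.96
```

Call:
move_arm:
  jaw: [1.5, 1.5]
  dp:
    - [-0.59, -0.02, 0]
    - [-0.58, -0.09, 0]
  turn:
    - [0, 0, 0]
    - [0, 0, 0]

```text
time_s: 17.28
position: [0.6386, -0.1023, 0.1799]
tool_rot: [[-0.984, 0.179, -0.002], [0.179, 0.984, -0.0], [0.002, -0.001, -1.0]]
ft_force: [-9.4, 0.9, 9.7]
grip_width: 0.0172
gripper_force: 39.9
```

```bash
python3 f.py
```

```text
t 17.28 pos [ 0.6386 -0.1023  0.1799] rad 0.0451 ang 67.9 resist 9.05 radial -2.71 fz 9.7 tq [ 0.12  1.4  -0.06] M 1.408
   resist_from_moment 7.91
```

Call:
move_arm:
  jaw: [1.5]
  dp:
    - [-0.56, -0.17, 0]
  turn:
    - [0, 0, 0]

```text
time_s: 17.37
position: [0.6438, -0.1048, 0.18]
tool_rot: [[-0.984, 0.179, -0.002], [0.179, 0.984, 0.0], [0.002, -0.0, -1.0]]
ft_force: [-8.6, 3.2, 10.7]
grip_width: 0.0168
gripper_force: 39.9
```

```bash
python3 f.py
```

```text
t 17.37 pos [ 0.6438 -0.1048  0.18  ] rad 0.0451 ang 60.7 resist 9.04 radial -1.45 fz 10.7 tq [0.35 1.42 0.02] M 1.465
   resist_from_moment 8.31
```

The pad force is about 36–40 N, inside the snug band. I release and lift clear.

Call:
move_arm:
  jaw: [1.5, 2.5, 4, 5, 5, 5, 5, 5, 5, 5, 5, 5]
  dp:
    - [0, 0, 0]
    - [0, 0, 0]
    - [0, 0, 0]
    - [0, 0, 0]
    - [0, 0, 0]
    - [0, 0, -1]
    - [0, 0, -2.5]
    - [0, 0, -3]
    - [0, 0, -3]
    - [0, 0, -1]
    - [0, 0, 0]
    - [0, 0, 0]
  turn:
    - [0, 0, 0]
    - [0, 0, 0]
    - [0, 0, 0]
    - [0, 0, 0]
    - [0, 0, 0]
    - [0, 0, 0]
    - [0, 0, 0]
    - [0, 0, 0]
    - [0, 0, 0]
    - [0, 0, 0]
    - [0, 0, 0]
    - [0, 0, 0]

```text
time_s: 18.37
position: [0.6444, -0.1052, 0.2839]
tool_rot: [[-0.984, 0.179, 0.0], [0.179, 0.984, -0.0], [-0.0, -0.0, -1.0]]
ft_force: [-0.4, -0.2, -0.1]
grip_width: 0.0502
gripper_force: 0.0
```

Call:
move_arm:
  jaw: [5, 5, 5, 5, 5, 5, 5]
  dp:
    - [2.5, 0, 0]
    - [2.5, 2.5, 0]
    - [2.5, 2.5, 0]
    - [2.5, 2.5, 0]
    - [0, 0, 0]
    - [0, 0, 0]
    - [0, 0, 0]
  turn:
    - [0, 0, 0]
    - [0, 0, 0]
    - [0, 0, 0]
    - [0, 0, 0]
    - [0, 0, 0]
    - [0, 0, 0]
    - [0, 0, 0]

```text
time_s: 18.95
position: [0.5595, -0.0138, 0.2828]
tool_rot: [[-0.984, 0.179, -0.002], [0.179, 0.984, 0.0], [0.002, -0.0, -1.0]]
ft_force: [0.4, 0.1, 0.2]
grip_width: 0.0499
gripper_force: 0.0
```

```bash
python3 - <<'E'
from h import *
im,d=cams.get_image("side")
cv2.imwrite("pics/side6.png",cv2.resize(im[130:280,230:450,::-1],None,fx=3.5,fy=3.5,interpolation=cv2.INTER_CUBIC))
hsv=cv2.cvtColor(im,cv2.COLOR_RGB2HSV); m=((hsv[...,0]<8)|(hsv[...,0]>172))&(hsv[...,1]>150)
vs,us=np.nonzero(m&(d>0)); P=np.array([at_d("side",u,v,d[v,u]) for u,v in zip(us,vs)])
P=P[(np.hypot(P[:,0]-.6217,P[:,1]+.144)<.08)&(P[:,2]>.16)]; c=P.mean(0); print(c, np.degrees(np.arctan2(c[1]+.1441,c[0]+.004-.6217)))
E
```

```text
[ 0.63865741 -0.10789351  0.19478219] 59.936441065707164
```

View pics/side6.png

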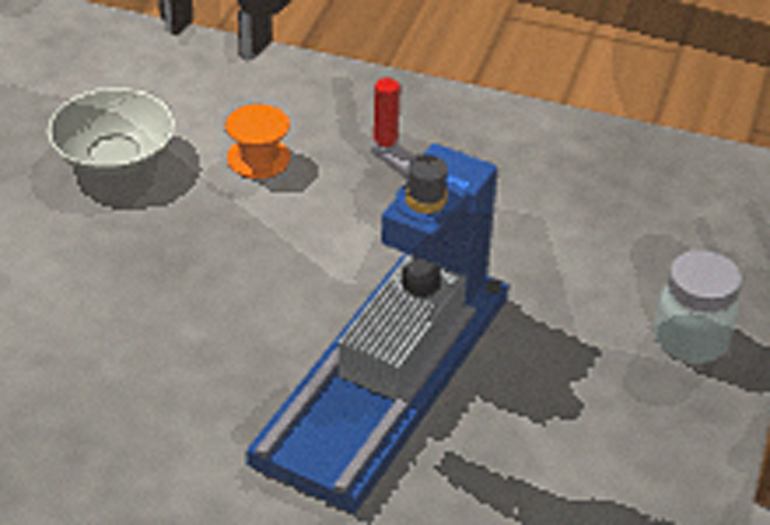

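The pad (crop 420,278) bears on the heat sink. The sink is home against the column, the crank (crop 386,110) stays where I left it, and the gripper is clear. I hand the job in.

```bash
python3 -c "
from rig import ticket; print(ticket.close_job())"
```

```text
the job is handed in; nothing more can be done
None
```

The heat sink lies between the rails with its end against the column and is clamped at an estimated 36–40 N (snug is 20–60 N); the crank is released, nothing else was touched, and the job was handed in at about 19 s.

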